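Hand over the trophy dish with its golf ball

TASK

Take the keepsake golf ball out of the pencil tray, set it gently in the middle of its two-lugged trophy dish, which stands in the open drawer of the small drawer unit, and let go of it there. Then take the dish by one lug, lift it out of the drawer, turn it a quarter turn and hold it out level over the middle of the notebook, about 15 to 20 cm above the desk, with the held lug on the left and the free lug pointing right towards the desk chair so that it can be taken. The ball must stay loose in the middle of the dish all the way, the notebook, mug, pen cup and ink bottle are not to be knocked about, and you finish while still holding the dish still over the notebook: do not put it down.

Things in the scene. Friction and masses are not known exactly. Their poses are not given: they have to be found in the camera images.
- golf_ball_center (a point): centre of the loose white dimpled golf ball, 43 mm in diameter, 46 g. At the start it lies near the middle of the pencil tray, its centre 24 mm above the desk. It rolls easily
- pencil_tray: shallow black tray, 110 mm (its x) by 170 mm (its y), 20 mm high, walls and floor 3 mm, loose on the desk, nothing in it but the ball; origin at the centre of its underside. At the start the ball is within 25 mm of the tray's centre along y and 10 mm along x, so fingers that close along the tray's y axis have the most room
- drawer_unit: small fixed wooden drawer unit on the desk, 244 mm deep (x), 206 mm wide (y), 96 mm high; origin on the desk under the middle of its front edge, front towards its -x (roughly to the robot). A 58 mm high clock and a note pad stand on the back of its top. Its one drawer stands 210 mm open
- drawer_floor (a point): centre of the inner floor of the drawer as it stands open at the start, 22 mm above the desk, axes as the unit's. Inside 218 mm long (x) by 166 mm wide (y), open above except its last 14 mm under the unit. Side walls 6 mm thick, tops 52 mm above this floor; drawer front's top 66 mm above it, a brass knob on its outside. The drawer slides if pushed with over 4 N
- trophy_dish: round bright metal dish with turned lines inside, two flat lugs, loose, about 150 g, on its foot in the drawer; origin: centre of its underside, z up. Bowl 117 mm across, inside a spherical hollow of 100 mm radius, lowest point 13 mm and rim 29.5 mm above the underside, inner rim radius 55 mm. Lugs along its +x and -x, 180 mm tip to tip; at the start they point along the drawer
- dish_middle (a point): where the ball's centre is when the ball rests in the middle of the dish: on the dish's axis, 34 mm above its underside
- lug_a (a point): middle of the lug on the dish's +x side, 74 mm from the dish's axis and 25 mm above its underside: a flat horizontal tongue, 24 mm wide (y), 8 mm thick, with a round end 90 mm from the axis; it can be pinched across its width from above
- lug_b (a point): the same point of the like lug on the dish's -x side (the lug nearer the robot at the start)
- notebook: yellow notebook lying on the desk right of the tray, 210 mm (its x) by 150 mm (its y), 11 mm thick; origin at the centre of its underside; its +y points roughly left, as the world's
- mug: orange mug with a handle, 81 mm across, 101 mm high, standing at the back; leave alone
- pen_cup: black cup with pens in it, 80 mm across, 175 mm high, standing at the back; leave alone
- ink_bottle: square dark ink bottle, 54 mm wide, 62 mm high, between the notebook and the back of the desk; leave alone
Things that resemble listed ones, but are neither listed nor needed, are in the scene too. Of the things shaped like the part that bears golf_ball_center, the white one is meant.

How it is judged:
On the way, in this order (a step that is already met when the one before it is completed fails the run):
1. the ball has been let go and lies still in the middle of the dish, which still stands in the drawer (distance between golf_ball_center and dish_middle below 0.013 m and contact force between golf_ball and the fingers below 0.02 N and linear speed of golf_ball below 0.04 m/s and z of trophy_dish in the frame of drawer_unit below 0.03 m), for 0.2 s.
2. the dish has been lifted clear of the drawer with the ball in it (z of trophy_dish in the frame of drawer_unit above 0.09 m and distance between golf_ball_center and dish_middle below 0.03 m), for 0.1 s.
At the end, for the whole second after the job is handed in: The gripper alone holds the dish still and level (7 degrees), 10 to 28 cm up, within 6 cm of the notebook's middle, a quarter turn (17 degrees) from the drawer unit's direction, gripper left of the notebook's middle; the ball lies loose and still within 13 mm of the dish's middle (horizontal distance between trophy_dish and notebook below 0.06 m and height (world z) of trophy_dish between 0.1 and 0.28 m and angle between trophy_dish's own z axis and vertical below 0.12 rad and angle between the x axis of trophy_dish and the x axis of drawer_unit, either way round above 1.27 rad and y of the grasp point in the frame of notebook above 0 m and distance between golf_ball_center and dish_middle below 0.013 m and contact force between golf_ball and the fingers below 0.02 N and contact force between trophy_dish and the fingers above 2 N and contact force between trophy_dish and drawer_unit below 0.02 N and contact force between trophy_dish and notebook below 0.02 N and linear speed of trophy_dish below 0.03 m/s and linear speed of golf_ball below 0.04 m/s); the arm keeps its last pose, push and grip.
It fails at once if the ball strayed more than 30 mm from the middle of the dish while the dish was off the drawer floor (z of trophy_dish in the frame of drawer_unit above 0.045 m and distance between golf_ball_center and dish_middle above 0.03 m).
It fails at once if the fingers held the ball while the dish was off the drawer floor (z of trophy_dish in the frame of drawer_unit above 0.045 m and contact force between golf_ball and the fingers above 0.3 N).
It fails at once if the dish was tilted by more than 15 degrees (angle between trophy_dish's own z axis and vertical above 0.26 rad).
It fails at once if the notebook, mug, pen cup or ink bottle was displaced by more than 3 cm (distance of any of notebook, mug, pen_cup, ink_bottle from where it was at the start of the episode above 0.03 m).
It fails at once if the ball was dropped or thrown: it moved faster than 0.75 m/s (a fall of about 3 cm) out of the fingers (contact force between golf_ball and the fingers below 0.02 N and linear speed of golf_ball above 0.75 m/s).
It also fails if it takes over 70 s, if anything falls off the work surface, if the arm or the gripper's body presses on something with over 40 N, if the wrist force passes 120 N, or if a joint passes its speed limit or range.

ROBOT

A 7-joint arm with a two-finger parallel gripper is mounted at the origin on a cart in front of the work surface, level with it; the furniture and walls round the work are solid. World frame = base frame: x ahead of the robot, y to its left, z up, the work surface at z = 0. Lengths are in m, angles in rad, forces in N, time in s.
With the tool pointing down it reaches from about 0.4 to 0.925 m from the base axis. Payload 4.1 kg.
Tool frame: the origin (TCP) lies at the very end of the fingers, on their centre line; the grasp point (between the pads) lies 19 mm behind it (arm.tcp_to_grasp is the distance from the TCP to the grasp point, in m); z points along the fingers, y is the line along which they close (so a half turn about z gives the same grasp; the last joint's range is limited). The gripper opens to 85 mm and grips with 20 to 120 N. Pads are 22 mm wide; open, the fingers measure 114 mm over their backs; the gripper's body (76 mm by 85 mm) begins 54 mm behind the grasp point. The pads swing forward as they close: fully open they stand 13 mm farther back than shut.
Start: joints at [-1.284, 0.398, 0.045, 1.537, -0.019, 1.207, -0.051], TCP at [0.245, 0.602, 0.231] pointing down, gripper open.
Joint ranges: [-2.82, 2.82], [-0.49, 2.23], [-1.37, 1.46], [0, 2.46], [-1.36, 4.5], [0.23, 2], [-2.94, 2.94]. Speed limits (rad/s): [2.57, 2.57, 3.14, 3.14, 3.14, 3.14, 3.14].

INTERFACE

Orientations are given as a unit quaternion [x, y, z, w].
In Python, from bench import arm, optics, workorder gives the robot as it stands.
- The arm moves only by the tool send_rows, never from a script. Its argument "plan" is a list of rows, each a list of 7 numbers: the turn, a rotation vector about the tool's x, y, z in degrees, then the shift along the tool's x, y, z in mm, then the closure in counts, from 0 (fully open) to 255 (shut). In form: [[rx, ry, rz, x, y, z, jaw], ...]. A call has 1 to 20 rows; each row is the pose to reach, as a shift and turn from the pose commanded when the call began, along the tool's axes at that moment; what a row does not reach only later rows make up. A row lasts 1/8 s, in which the tool goes at most 62.5 mm and 10.7 degrees, less where a joint would pass 70% of its speed; a pose out of reach is approached as far as the arm can. A call with a gripper value outside its range is refused whole. The fingers move at their own pace and stop on an object; the grip force is fixed at half the most. Time passes only in rows, so rows that repeat a pose let the fingers close. It gives the time, the measured TCP pose, the force, the opening and the grip force at its end, in the units of the state.
- arm.observe(): the state, without advancing time (a new reading comes with each control period).
- optics.camera(name): name is "scene" or "top" or "wrist"; returns a dict with "img" (480x640x3 uint8, blue, green, red), "range_z" (480x640 float32, m along the optical axis (not along the pixel's ray), 0 where there is no reading), "mtx" (3x3 intrinsics, pixels), "cam_to_world" (4x4, takes a point from camera to world coordinates). Camera axes: x right, y up, looking along -z (the intrinsics and any distortion apply to the point x, -y, -z); pixel columns grow to the right and rows downward; lengths in m; the calibration is good to about 2 mm. A picture is of the moment at which its call begins.
- workorder.finish_job(): hands the job in; it is judged then, once.
The state is a dict: "time": time; "joint_pos": joint angles; "qvel": joint speeds; "joint_torque": joint torques, N m; "position": TCP position; "eef_rot": TCP orientation; "ft_force": force on the tool from outside, world axes, zero at the start; "ft_torque": the same for the moment, N m; "grip_width": finger opening in m; "grasp_force": force on a finger pad.
Only numpy, scipy, OpenCV 4.12 (cv2) and the standard library are available. Lean on these libraries where they do the work, as an engineer would, in place of code of your own. Each camera call takes 0.05 s, during which the arm holds its last target. There are 200 camera calls.

## Working session

There is one attempt and no reset: what is moved stays moved. The work goes in short steps, Python scripts to look and compute and a tool call to move; the robot and the scene stay as the last step left them, time stands still between calls to the robot, and variables do not carry over. Pictures are saved under pics/ and viewed, at most 10 in all, crops included, and the job is handed in when it is done.

Besides the shell and the picture viewer there is one more tool, called after "Emit:" as a command line: name --pt "numbers of a row" for each row, then --argument value for the rest. send_rows: Moves the arm, as the interface text tells. Its arguments: {"type":"object","properties":{"plan":{"type":"array"}},"required":["plan"]}

```bash
ls; mkdir -p pics; cat > h.py <<'E'
import sys; sys.path.insert(0,'.')
import numpy as np, cv2
from bench import arm, optics, workorder
from scipy.spatial.transform import Rotation as R
def cloud(c):
    K=c["mtx"];z=c["range_z"];v,u=np.mgrid[:480,:640]
    p=np.stack([(u-K[0,2])/K[0,0]*z,-(v-K[1,2])/K[1,1]*z,-z,np.ones_like(z)],-1)
    return (p@c["cam_to_world"].T)[...,:3]
def ray(c,u,v,h):
    K=c["mtx"];T=c["cam_to_world"]
    d=T[:3,:3]@np.array([(u-K[0,2])/K[0,0],-(v-K[1,2])/K[1,1],-1]);o=T[:3,3]
    return o+d*(h-o[2])/d[2]
E
python3 - <<'E'
from h import *
s=arm.observe();print({k:np.round(v,3) for k,v in s.items()})
for n in("scene","top"):
    c=optics.camera(n);cv2.imwrite(f"pics/{n}0.png",c["img"]);np.savez(f"{n}0.npz",**c);print(n,c["mtx"].round(1).tolist(),c["cam_to_world"].round(3).tolist(),c.keys())
E
```

```text
pics
{'time': np.float64(0.0), 'joint_pos': array([-1.284,  0.399,  0.045,  1.538, -0.019,  1.207, -0.051]), 'qvel': array([ 0.001, -0.   ,  0.   , -0.   ,  0.001,  0.   ,  0.   ]), 'joint_torque': array([-1.0000e-03, -4.7512e+01,  1.3640e+00, -2.5423e+01,  1.1000e-02,
        9.0000e-03,  0.0000e+00]), 'position': array([0.244, 0.602, 0.23 ]), 'eef_rot': array([ 0.192,  0.981, -0.001, -0.   ]), 'ft_force': array([-0.112, -0.041, -0.058]), 'ft_torque': array([-0.009,  0.001, -0.043]), 'grasp_force': np.float64(0.0), 'grip_width': np.float64(0.085)}
scene [[470.9, 0.0, 313.3], [0.0, 470.9, 238.6], [0.0, 0.0, 1.0]] [[0.658, 0.502, -0.561, -0.028], [-0.753, 0.449, -0.481, -0.489], [0.011, 0.739, 0.673, 0.816], [0.0, 0.0, 0.0, 1.0]] dict_keys(['img', 'range_z', 'mtx', 'cam_to_world'])
top [[502.4, 0.0, 321.6], [0.0, 502.4, 243.5], [0.0, 0.0, 1.0]] [[-0.003, 0.998, -0.056, 0.518], [-1.0, -0.001, 0.031, 0.037], [0.031, 0.056, 0.998, 1.061], [0.0, 0.0, 0.0, 1.0]] dict_keys(['img', 'range_z', 'mtx', 'cam_to_world'])
```

View pics/top0.png

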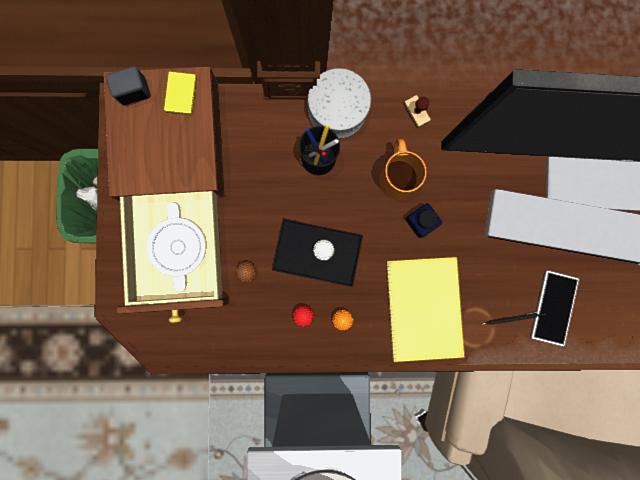

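View pics/scene0.png

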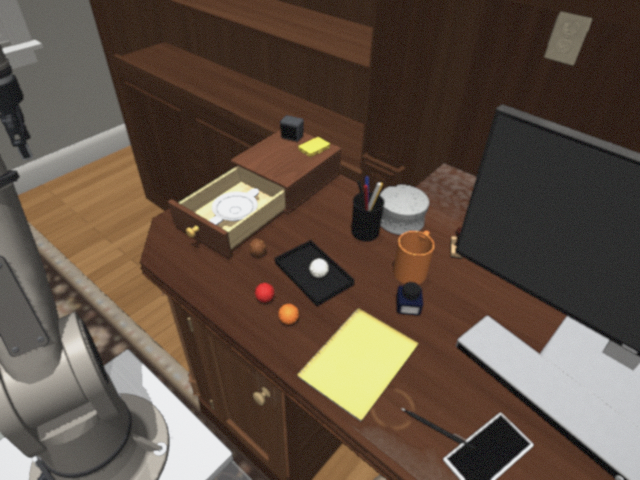

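The top picture shows the white ball in the black tray at (324,250). Look-alikes are the brown ball (246,271), red ball (303,316) and orange ball (343,320). By the description the white one is meant. The dish is in the drawer at (178,246) with lugs at (173,210) and (181,283), and the notebook is at (426,309).

```bash
python3 - <<'E'
from h import *
cs={n:dict(np.load(f"{n}0.npz")) for n in("top","scene")}
def big(m,box):
    k=np.zeros_like(m,np.uint8);a,b,c,d=box;k[b:d,a:c]=m[b:d,a:c]
    cn=max(cv2.findContours(k,cv2.RETR_EXTERNAL,cv2.CHAIN_APPROX_NONE)[0],key=cv2.contourArea);return cn
def rect(c,cn,h):
    p=np.array([ray(c,u,v,h)[:2] for u,v in cn[:,0]],np.float32);r=cv2.minAreaRect(p);return np.round(cv2.boxPoints(r),3).tolist(),np.round(r[0],4),np.round(r[1],3),round(r[2],1)
c=cs["top"];h=cv2.cvtColor(c["img"],cv2.COLOR_BGR2HSV);H,S,V=cv2.split(h)
P=cloud(c)
yel=((H>22)&(H<35)&(S>100)&(V>150)).astype(np.uint8);cn=big(yel,(370,240,490,375));print("notebook",rect(c,cn,.011)[1:])
blk=(V<60).astype(np.uint8)
tr=big(((V<70)&(S<120)).astype(np.uint8),(262,205,372,295));print("tray",rect(c,tr,.02)[1:])
for n,b in(("top",(300,230,345,270)),("scene",(300,250,335,285))):
    q=cs[n];hh=cv2.cvtColor(q["img"],cv2.COLOR_BGR2HSV);m=((hh[...,1]<60)&(hh[...,2]>130)).astype(np.uint8)
    cb=big(m,b);(u,v),r=cv2.minEnclosingCircle(cb);print("ball",n,u,v,r,ray(q,u,v,.024).round(4))
# heights region
def show(name,p):print(name,p.round(3))
for uv in[(178,246),(173,212),(180,282),(130,250),(215,250),(160,150),(426,309),(324,250),(150,225)]:show(uv,P[uv[1],uv[0]])
# unit top
m=((P[...,2]>.088)&(P[...,2]<.104)).astype(np.uint8);cu=big(m,(90,60,225,200));print("unit",rect(c,cu,.096))
# dish mask: low saturation bright
m=((S<40)&(V>150)).astype(np.uint8);cd=big(m,(125,195,217,300));print("dish area",cv2.contourArea(cd),rect(c,cd,.027))
cv2.imwrite("pics/crop1.png",np.hstack([cv2.resize(c["img"][225:275,300:350],(400,400),interpolation=2),cv2.resize(c["img"][195:305,115:225],(400,400),interpolation=2)]))
E
```

```text
notebook (array([ 0.4405, -0.2121]), array([0.21 , 0.149]), 3.2)
tray (array([0.5587, 0.0134]), array([0.17, 0.11]), 78.3)
ball top 323.2796630859375 249.39830017089844 10.297351837158203 [0.5644 0.0011 0.024 ]
ball scene 318.69512939453125 267.1341552734375 9.16064739227295 [0.5663 0.0026 0.024 ]
(178, 246) [0.571 0.297 0.034]
(173, 212) [0.639 0.303 0.051]
(180, 282) [0.499 0.288 0.05 ]
(130, 250) [0.563 0.388 0.046]
(215, 250) [0.562 0.216 0.065]
(160, 150) [0.753 0.318 0.096]
(426, 309) [ 0.44  -0.214  0.012]
(324, 250) [0.562 0.    0.047]
(150, 225) [0.615 0.358 0.02 ]
unit ([[0.6620000004768372, 0.414000004529953], [0.675000011920929, 0.2070000022649765], [0.9200000166893005, 0.22300000488758087], [0.906000018119812, 0.4300000071525574]], array([0.7909, 0.3183]), array([0.245, 0.207]), 3.7)
dish area 3007.5 ([[0.4749999940395355, 0.29100000858306885], [0.6039999723434448, 0.21199999749660492], [0.6660000085830688, 0.3149999976158142], [0.5370000004768372, 0.39399999380111694]], array([0.5705, 0.303 ]), array([0.12 , 0.151]), 58.8)
```

View pics/crop1.png

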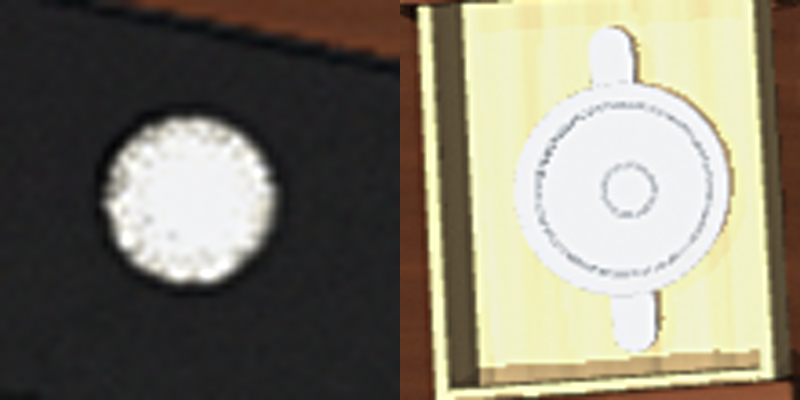

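The crop confirms the dimpled white ball in the tray. Beside it is the dish, whose bowl outline is centred at about pixel (176.6,247), with lug tips at (180,291.8) and (173.3,201.9).

```bash
cat >> h.py <<'E'
def row(xyz,yaw):
    """shift/turn row to a tool-down pose: TCP xyz, tool y axis at yaw deg"""
    s=arm.observe();q=R.from_quat(s["eef_rot"]);a=np.radians(yaw)
    y=np.array([np.cos(a),np.sin(a),0]);z=np.array([0,0,-1.]);M=np.stack([np.cross(y,z),y,z],1)
    rv=np.degrees((q.inv()*R.from_matrix(M)).as_rotvec());d=q.inv().apply(np.array(xyz)-s["position"])*1000
    print("row",rv.round(1),d.round(1),"now",s["position"].round(4),"t",round(float(s["time"]),2))
E
python3 - <<'E'
from h import *
c=dict(np.load("top0.npz"))
for u,v in[(176.5,247),(179.9,291.8),(173.3,201.9)]:print(ray(c,u,v,.051).round(4))
row([.565,.002,.14],78.3)
E
```

```text
[0.5684 0.2951 0.051 ]
[0.4793 0.2873 0.051 ]
[0.659  0.3027 0.051 ]
row [ -0.1  -0.  -10.4] [-522.7 -434.9   91.2] now [0.2444 0.6017 0.2304] t 0.1
```

Emit:
send_rows --pt "0 0 -5 -520 -435 30 0" --pt "0 0 -10.4 -522 -435 30 0" --pt "0 0 -10.4 -522.7 -435 30 0" --pt "0 0 -10.4 -522.7 -435 30 0" --pt "0 0 -10.4 -522.7 -435 30 0" --pt "0 0 -10.4 -522.7 -435 30 0" --pt "0 0 -10.4 -522.7 -435 30 0" --pt "0 0 -10.4 -522.7 -435 30 0" --pt "0 0 -10.4 -522.7 -435 30 0" --pt "0 0 -10.4 -522.7 -435 30 0" --pt "0 0 -10.4 -522.7 -435 30 0" --pt "0 0 -10.4 -522.7 -435 30 0" --pt "0 0 -10.4 -522.7 -435 60 0" --pt "0 0 -10.4 -522.7 -435 91 0" --pt "0 0 -10.4 -522.7 -435 91 0" --pt "0 0 -10.4 -522.7 -435 91 0"

```text
time: 2.1
position: [0.5657, 0.0032, 0.1412]
eef_rot: [0.102, 0.995, 0.0, 0.001]
ft_force: [0.2, -0.6, 0.1]
grip_width: 0.0852
grasp_force: 0.0
```

```bash
python3 - <<'E'
from h import *
row([.565,.002,.01],78.3)
c=optics.camera("wrist");cv2.imwrite("pics/w1.png",c["img"]);P=cloud(c)
h=cv2.cvtColor(c["img"],cv2.COLOR_BGR2HSV);m=((h[...,1]<60)&(h[...,2]>130)&(P[...,2]<.06)&(c["range_z"]>0)&(np.hypot(P[...,0]-.565,P[...,1])<.04)).astype(np.uint8)
cn=max(cv2.findContours(m,0,1)[0],key=cv2.contourArea);(u,v),r=cv2.minEnclosingCircle(cn);print(u,v,r,ray(c,u,v,.024))
E
```

```text
row [0.  0.1 0. ] [  0.6  -1.4 131.2] now [0.5657 0.0032 0.1412] t 2.1
314.8166809082031 232.9678497314453 27.697494506835938 [5.64253201e-01 3.16197034e-04 2.40000000e-02]
```

Emit:
send_rows --pt "0 0 0 0 -2.3 50 0" --pt "0 0 0 0 -2.3 90 0" --pt "0 0 0 0 -2.3 115 0" --pt "0 0 0 0 -2.3 131 0" --pt "0 0 0 0 -2.3 131 0" --pt "0 0 0 0 -2.3 131 60" --pt "0 0 0 0 -2.3 131 100" --pt "0 0 0 0 -2.3 131 160" --pt "0 0 0 0 -2.3 131 255" --pt "0 0 0 0 -2.3 131 255" --pt "0 0 0 0 -2.3 131 255" --pt "0 0 0 0 -2.3 131 255" --pt "0 0 0 0 -2.3 120 255" --pt "0 0 0 0 -2.3 90 255" --pt "0 0 0 0 -2.3 40 255" --pt "0 0 0 0 -2.3 0 255" --pt "0 0 0 0 -2.3 -10 255" --pt "0 0 0 0 -2.3 -10 255"

```text
time: 4.4
position: [0.5648, 0.0005, 0.1507]
eef_rot: [0.102, 0.995, 0.0, 0.0]
ft_force: [-0.6, 0.3, -0.6]
grip_width: 0.0399
grasp_force: 60.5
```

```bash
python3 - <<'E'
from h import *
s=arm.observe();print(s["grip_width"],s["grasp_force"],s["ft_force"])
row([.569,.295,.15],94.9)
c=optics.camera("wrist");cv2.imwrite("pics/w2.png",c["img"])
E
```

```text
0.039891791853491135 60.48981785774231 [-0.60511014  0.31119851 -0.59254407]
row [  0.    0.1 -16.6] [ 55.5 289.3   0.9] now [5.648e-01 5.000e-04 1.507e-01] t 4.4
```

View pics/w2.png

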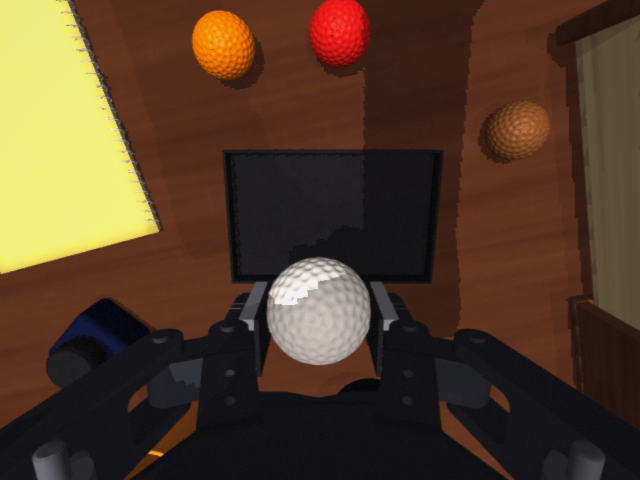

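The ball is held between the pads at (319,311). Next I measure where it sits relative to the TCP.

```bash
python3 - <<'E'
from h import *
from scipy.optimize import least_squares
c=optics.camera("wrist");P=cloud(c);h=cv2.cvtColor(c["img"],cv2.COLOR_BGR2HSV)
m=np.zeros((480,640),np.uint8);cv2.circle(m,(319,311),44,1,-1);m=(m>0)&(h[...,2]>110)&(c["range_z"]>0)
Q=P[m];Q=Q[Q[:,2]>.1];f=least_squares(lambda x:np.linalg.norm(Q-x,axis=1)-.0215,Q.mean(0)-[0,0,.01],loss="soft_l1",f_scale=.001)
s=arm.observe();q=R.from_quat(s["eef_rot"]);print(len(Q),f.x.round(4),np.abs(f.fun).mean(),"in tool mm",(q.inv().apply(f.x-s["position"])*1000).round(1))
t=dict(np.load("top0.npz"));
E
```

```text
6051 [5.627e-01 4.000e-04 1.636e-01] 0.0004267527278081469 in tool mm [  0.9  -0.3 -14.7]
```

Emit:
send_rows --pt "0 0 -5 10 55 0 255" --pt "0 0 -10 30 115 0 255" --pt "0 0 -16.6 55 175 0 255" --pt "0 0 -16.6 55 230 0 255" --pt "0 0 -16.6 54.5 270 0 255" --pt "0 0 -16.6 54.5 289.3 0 255" --pt "0 0 -16.6 54.5 289.3 0 255" --pt "0 0 -16.6 54.5 289.3 0 255"

```text
time: 5.5
position: [0.5702, 0.2916, 0.1498]
eef_rot: [-0.041, 0.999, -0.001, -0.001]
ft_force: [-0.2, -0.8, -0.5]
grip_width: 0.0399
grasp_force: 60.5
```

```bash
python3 - <<'E'
from h import *
c=optics.camera("wrist");cv2.imwrite("pics/w3.png",c["img"]);np.savez("w3.npz",**c)
row([.570,.295,.043],94.9)
E
```

```text
row [-0.1 -0.  -0.2] [ -0.    3.6 107.1] now [0.5703 0.2916 0.1501] t 5.55
```

View pics/w3.png

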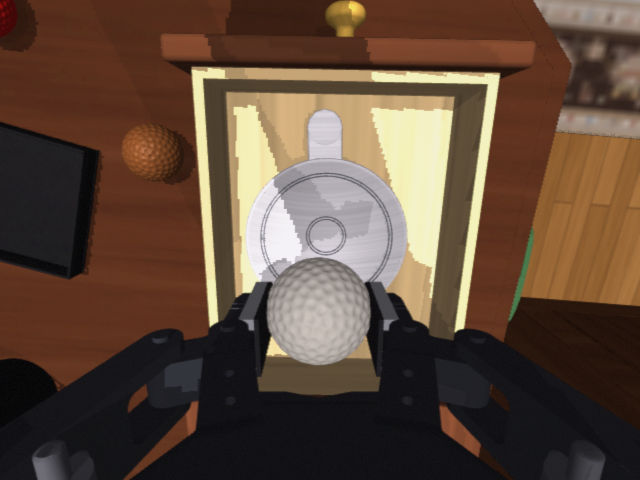

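```bash
python3 - <<'E'
from h import *
c=dict(np.load("w3.npz"))
print("centre ring",ray(c,326,235,.035),"rim mid",ray(c,327,235,.0515),"lug tip",ray(c,324.5,110,.051), "lug mid",ray(c,324.5,140,.051))
row([.570,.295,.043],94.9)
E
```

```text
centre ring [0.56947726 0.29659562 0.035     ] rim mid [0.56530876 0.29662957 0.0515    ] lug tip [0.48103128 0.28738038 0.051     ] lug mid [0.49993698 0.28905117 0.051     ]
row [-0.1 -0.  -0.2] [ -0.    3.6 107.1] now [0.5703 0.2916 0.1501] t 5.55
```

Emit:
send_rows --pt "0 0 0 0 1 20 255" --pt "0 0 0 0 1 40 255" --pt "0 0 0 0 1 60 255" --pt "0 0 0 0 1 70 255" --pt "0 0 0 0 1 75 255" --pt "0 0 0 0 1 75 255" --pt "0 0 0 0 1 75 255"

```text
time: 6.42
position: [0.5705, 0.296, 0.0761]
eef_rot: [-0.043, 0.999, 0.0, 0.001]
ft_force: [0.4, -0.1, 0.0]
grip_width: 0.0397
grasp_force: 60.5
```

```bash
python3 - <<'E'
from h import *
row([.570,.296,.043],94.9)
E
```

```text
row [0.  0.1 0. ] [ 0.6  0.1 33.1] now [0.5705 0.296  0.0761] t 6.42
```

Emit:
send_rows --pt "0 0 0 0.6 0 12 255" --pt "0 0 0 0.6 0 22 255" --pt "0 0 0 0.6 0 29 255" --pt "0 0 0 0.6 0 33 255" --pt "0 0 0 0.6 0 33.5 255" --pt "0 0 0 0.6 0 33.5 255" --pt "0 0 0 0.6 0 33.5 255" --pt "0 0 0 0.6 0 33.5 130" --pt "0 0 0 0.6 0 33.5 120" --pt "0 0 0 0.6 0 33.5 110" --pt "0 0 0 0.6 0 33.5 100" --pt "0 0 0 0.6 0 33 90" --pt "0 0 0 0.6 0 32 80" --pt "0 0 0 0.6 0 30 80" --pt "0 0 0 0.6 0 30 80"

```text
time: 8.3
position: [0.5696, 0.2957, 0.0456]
eef_rot: [-0.043, 0.999, 0.0, 0.0]
ft_force: [0.1, 1.0, -0.3]
grip_width: 0.0584
grasp_force: 0.0
```

```bash
python3 - <<'E'
from h import *
s=arm.observe();print(s["ft_force"],s["grip_width"],s["grasp_force"])
c=optics.camera("wrist");cv2.imwrite("pics/w4.png",c["img"])
E
```

```text
[ 0.07672176  1.03569545 -0.28095   ] 0.05839880586681715 0.0
```

View pics/w4.png

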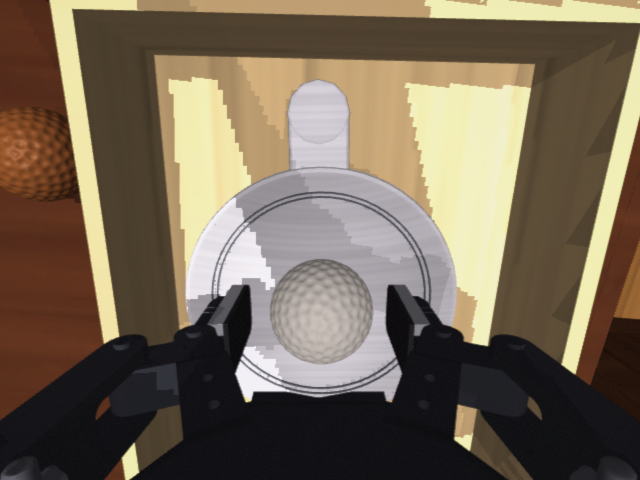

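The ball at (321,311) is free between the open fingers, inside the dish and near its middle.

Emit:
send_rows --pt "0 0 0 0 0 -15 80" --pt "0 0 0 0 0 -40 80" --pt "0 0 0 0 0 -70 80" --pt "0 0 0 0 0 -90 80" --pt "0 0 0 20 0 -90 80" --pt "0 0 0 50 3 -90 80" --pt "0 0 0 70 3 -90 80" --pt "0 0 0 74 3 -90 80" --pt "0 0 0 74 3 -90 80" --pt "0 0 0 74 3 -90 80" --pt "0 0 0 74 3 -90 80"

```text
time: 9.72
position: [0.4961, 0.2921, 0.1353]
eef_rot: [-0.042, 0.999, -0.0, 0.0]
ft_force: [0.6, 0.3, -0.4]
grip_width: 0.0584
grasp_force: 0.0
```

```bash
python3 - <<'E'
from h import *
t=optics.camera("top");c=optics.camera("wrist");np.savez("t5.npz",**t);np.savez("w5.npz",**c)
cv2.imwrite("pics/c5.png",np.hstack([cv2.resize(t["img"][185:310,110:235],(320,320),interpolation=2),cv2.resize(c["img"],(426,320))]))
row([.4955,.2888,.03],94.9)
E
```

```text
row [-0.  0. -0.] [  0.6  -3.3 105.2] now [0.4958 0.2922 0.1352] t 9.82
```

View pics/c5.png

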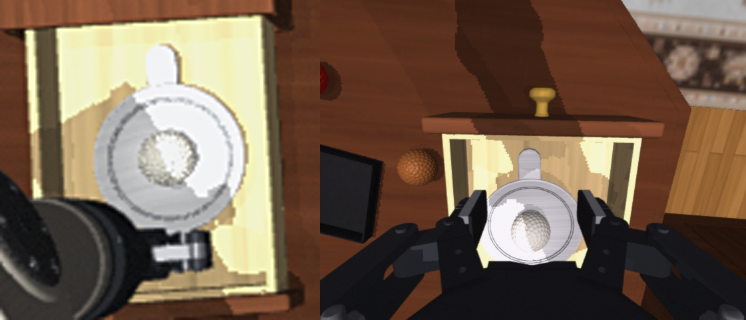

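The ball lies in the dish middle (left panel at (168,158)). In the wrist view the near lug is at about (312,235) in full-size pixels.

```bash
python3 - <<'E'
from h import *
for n,box in(("w5",(270,205,350,300)),):
    c=dict(np.load(n+".npz"));P=cloud(c);h=cv2.cvtColor(c["img"],cv2.COLOR_BGR2HSV)
    m=(h[...,1]<45)&(h[...,2]>90)&(abs(P[...,2]-.051)<.006);k=np.zeros_like(m);k[box[1]:box[3],box[0]:box[2]]=1;m&=k
    Q=P[m];Q=Q[np.hypot(Q[:,0]-.495,Q[:,1]-.289)<.03]
    print(n,len(Q),Q.min(0).round(4),Q.max(0).round(4))
    for lo,hi in((.48,.487),(.487,.494),(.494,.501),(.501,.508)):
        S=Q[(Q[:,0]>=lo)&(Q[:,0]<hi)]
        if len(S):print(lo,len(S),S[:,1].min().round(4),S[:,1].max().round(4),S[:,2].mean().round(4))
t=dict(np.load("t5.npz"))
f=125/320
for u,v,z in((162,43,.051),(170,157,.0515),(168,158,.056)):print(ray(t,110+u*f,185+v*f,z).round(4))
E
```

```text
w5 2108 [0.4799 0.2701 0.0458] [0.5249 0.3124 0.0548]
0.48 259 0.2777 0.2988 0.0514
0.487 339 0.2767 0.3001 0.0518
0.494 333 0.2775 0.3007 0.0518
0.501 321 0.278 0.3014 0.0515
[0.6592 0.3027 0.051 ]
[0.5698 0.2952 0.0515]
[0.5688 0.2956 0.056 ]
```

Emit:
send_rows --pt "0 0 0 1.2 -3.1 25 80" --pt "0 0 0 1.2 -3.1 55 80" --pt "0 0 0 1.2 -3.1 80 80" --pt "0 0 0 1.2 -3.1 97 80" --pt "0 0 0 1.2 -3.1 105 80" --pt "0 0 0 1.2 -3.1 107 80" --pt "0 0 0 1.2 -3.1 107 80" --pt "0 0 0 1.2 -3.1 107 80" --pt "0 0 0 1.2 -3.1 107 100" --pt "0 0 0 1.2 -3.1 107 120" --pt "0 0 0 1.2 -3.1 107 140" --pt "0 0 0 1.2 -3.1 107 150" --pt "0 0 0 1.2 -3.1 107 160" --pt "0 0 0 1.2 -3.1 107 170" --pt "0 0 0 1.2 -3.1 107 180" --pt "0 0 0 1.2 -3.1 107 190" --pt "0 0 0 1.2 -3.1 107 255" --pt "0 0 0 1.2 -3.1 107 255" --pt "0 0 0 1.2 -3.1 107 255" --pt "0 0 0 1.2 -3.1 107 255"

```text
time: 12.32
position: [0.4944, 0.2892, 0.0284]
eef_rot: [-0.043, 0.999, 0.0, 0.0]
ft_force: [-0.3, -0.2, 1.9]
grip_width: 0.0227
grasp_force: 58.6
```

```bash
python3 - <<'E'
from h import *
c=optics.camera("wrist");t=optics.camera("top");s=optics.camera("scene")
cv2.imwrite("pics/c6.png",np.hstack([cv2.resize(c["img"],(400,300)),cv2.resize(s["img"][150:260,160:307],(400,300))]))
row([.4949,.2888,.1],94.9)
E
```

```text
row [0. 0. 0.] [ -0.5  -0.4 -71.7] now [0.4944 0.2892 0.0283] t 12.47
```

View pics/c6.png

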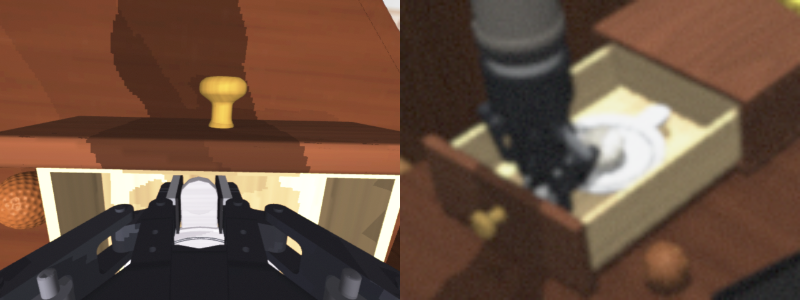

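The lug is pinched between the pads in both views. I lift a little and check the tilt.

Emit:
send_rows --pt "0 0 0 0 0 -0.5 255" --pt "0 0 0 0 0 -2 255" --pt "0 0 0 0 0 -4 255" --pt "0 0 0 0 0 -7 255" --pt "0 0 0 0 0 -10 255" --pt "0 0 0 0 0 -13 255" --pt "0 0 0 0 0 -15.5 255" --pt "0 0 0 0 0 -17 255" --pt "0 0 0 0 0 -17.5 255" --pt "0 0 0 0 0 -17.5 255" --pt "0 0 0 0 0 -17.5 255"

```text
time: 13.85
position: [0.4944, 0.289, 0.0457]
eef_rot: [-0.043, 0.999, 0.0, -0.0]
ft_force: [0.8, -0.1, -3.6]
grip_width: 0.0224
grasp_force: 58.7
```

```bash
cat >> h.py <<'E'
def dish(cx,cy,z0):
    """fit plane to rim/lug (white) points; report ball too"""
    t=optics.camera("top");P=cloud(t);h=cv2.cvtColor(t["img"],cv2.COLOR_BGR2HSV)
    d=np.hypot(P[...,0]-cx,P[...,1]-cy);w=(h[...,1]<50)&(h[...,2]>100)&(t["range_z"]>0)
    Q=P[w&(d>.051)&(d<.066)&(abs(P[...,2]-z0)<.02)]
    A=np.c_[Q[:,0]-cx,Q[:,1]-cy,np.ones(len(Q))];k=np.linalg.lstsq(A,Q[:,2],rcond=None)[0]
    r=Q[:,2]-A@k;g=abs(r)<.004;k=np.linalg.lstsq(A[g],Q[g,2],rcond=None)[0]
    print("rim n",len(Q),"slope deg x,y",np.degrees(np.arctan(k[:2])).round(1),"rim z",k[2].round(4))
    B=P[w&(d<.04)&(P[...,2]>z0+.012)];print("ball top pts",len(B),B.mean(0).round(4) if len(B) else "")
    return t
E
python3 - <<'E'
from h import *
s=arm.observe();print(s["position"],s["grip_width"],s["ft_force"],s["ft_torque"])
t=dish(.5695,.2955,.069)
cv2.imwrite("pics/t7.png",cv2.resize(t["img"][185:310,110:235],(400,400),interpolation=2))
E
```

```text
[0.4943974  0.28904934 0.04573854] 0.02235972164862654 [ 0.77840306 -0.08752792 -3.5675531 ] [-0.02730566  0.11374959  0.00497695]
rim n 604 slope deg x,y [-1.2 -0.5] rim z 0.0671
ball top pts 392 [0.5631 0.2917 0.153 ]
```

View pics/t7.png

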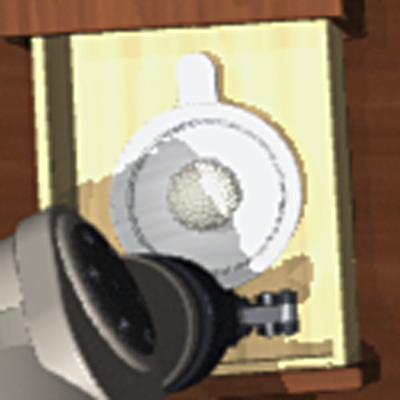

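The dish hangs level (about 1° of droop) with the ball central at (205,195). I continue the lift smoothly.

Emit:
send_rows --pt "0 0 0 0 0 -1 255" --pt "0 0 0 0 0 -3 255" --pt "0 0 0 0 0 -7 255" --pt "0 0 0 0 0 -12 255" --pt "0 0 0 0 0 -18 255" --pt "0 0 0 0 0 -25 255" --pt "0 0 0 0 0 -33 255" --pt "0 0 0 0 0 -41 255" --pt "0 0 0 0 0 -50 255" --pt "0 0 0 0 0 -59 255" --pt "0 0 0 0 0 -68 255" --pt "0 0 0 0 0 -77 255" --pt "0 0 0 0 0 -86 255" --pt "0 0 0 0 0 -95 255" --pt "0 0 0 0 0 -103 255" --pt "0 0 0 0 0 -111 255" --pt "0 0 0 0 0 -118 255" --pt "0 0 0 0 0 -124 255" --pt "0 0 0 0 0 -128 255" --pt "0 0 0 0 0 -130 255"

```text
time: 16.4
position: [0.4945, 0.2891, 0.176]
eef_rot: [-0.043, 0.999, 0.0, 0.0]
ft_force: [0.0, -0.1, -2.6]
grip_width: 0.0227
grasp_force: 58.8
```

```bash
python3 - <<'E'
from h import *
dish(.5695,.2955,.199)
row([.4405,-.138,.18],4)
row([.42,.18,.18],60)
E
```

```text
rim n 829 slope deg x,y [-1.3 -0.6] rim z 0.1973
ball top pts 543 [0.562  0.2911 0.2915]
row [ 0.   0.  90.9] [  90.3 -420.9   -4. ] now [0.4945 0.2891 0.1761] t 16.45
row [ 0.   0.  34.9] [  83.6 -102.4   -3.9] now [0.4945 0.2891 0.1761] t 16.45
```

Emit:
send_rows --pt "0 0 0.1 0.1 -0.3 0 255" --pt "0 0 0.5 0.5 -2.4 0 255" --pt "0 0 1.6 1.6 -7.5 0 255" --pt "0 0 3.4 3.4 -16 0 255" --pt "0 0 6.1 6.1 -28.3 0 255" --pt "0 0 9.4 9.4 -44.1 0 255" --pt "0 0 13.4 13.4 -62.7 0 255" --pt "0 0 17.8 17.8 -83.3 0 255" --pt "0 0 22.5 22.5 -105 0 255" --pt "0 0 27.2 27.2 -126.7 0 255" --pt "0 0 31.6 31.6 -147.3 0 255" --pt "0 0 35.6 35.6 -165.9 0 255" --pt "0 0 38.9 38.9 -181.7 0 255" --pt "0 0 41.6 41.6 -194 0 255" --pt "0 0 43.4 43.4 -202.5 0 255" --pt "0 0 44.5 44.5 -207.6 0 255" --pt "0 0 44.9 44.9 -209.7 0 255" --pt "0 0 45 45 -210 0 255" --pt "0 0 45 45 -210 0 255"

```text
time: 18.82
position: [0.4676, 0.0764, 0.1758]
eef_rot: [0.343, 0.94, 0.0, 0.0]
ft_force: [-0.4, 0.1, -2.6]
grip_width: 0.0226
grasp_force: 58.8
```

```bash
python3 - <<'E'
from h import *
p=arm.observe()["position"];a=np.radians(5-45);c=p[:2]+.0755*np.array([np.cos(a),np.sin(a)])
dish(*c,.199);row([.4405,-.136,.18],4)
E
```

```text
rim n 787 slope deg x,y [-1.3  0.6] rim z 0.1973
ball top pts 787 [0.514  0.0376 0.3739]
row [ 0.  -0.  45.9] [-116.  -180.    -4.3] now [0.4676 0.0764 0.1758] t 18.88
```

Emit:
send_rows --pt "0 0 0.1 -0.2 -0.3 0 255" --pt "0 0 0.5 -1.3 -2.1 0 255" --pt "0 0 1.6 -4.1 -6.4 0 255" --pt "0 0 3.5 -8.9 -13.8 0 255" --pt "0 0 6.2 -15.6 -24.3 0 255" --pt "0 0 9.7 -24.3 -37.8 0 255" --pt "0 0 13.7 -34.6 -53.7 0 255" --pt "0 0 18.2 -46 -71.4 0 255" --pt "0 0 23 -58 -90 0 255" --pt "0 0 27.8 -70 -108.6 0 255" --pt "0 0 32.3 -81.4 -126.3 0 255" --pt "0 0 36.3 -91.7 -142.2 0 255" --pt "0 0 39.8 -100.4 -155.7 0 255" --pt "0 0 42.5 -107.1 -166.2 0 255" --pt "0 0 44.4 -111.9 -173.6 0 255" --pt "0 0 45.5 -114.7 -177.9 0 255" --pt "0 0 45.9 -115.8 -179.7 0 255" --pt "0 0 46 -116 -180 0 255" --pt "0 0 46 -116 -180 0 255" --pt "0 0 46 -116 -180 0 255"

```text
time: 21.38
position: [0.4404, -0.1361, 0.1758]
eef_rot: [0.682, 0.731, 0.0, -0.0]
ft_force: [-0.7, 0.2, -2.1]
grip_width: 0.0224
grasp_force: 58.8
```

Emit:
send_rows --pt "0 0 0 0 0 0 255" --pt "0 0 0 0 0 0 255" --pt "0 0 0 0 0 0 255" --pt "0 0 0 0 0 0 255" --pt "0 0 0 0 0 0 255" --pt "0 0 0 0 0 0 255" --pt "0 0 0 0 0 0 255" --pt "0 0 0 0 0 0 255" --pt "0 0 0 0 0 0 255" --pt "0 0 0 0 0 0 255" --pt "0 0 0 0 0 0 255" --pt "0 0 0 0 0 0 255"

```text
time: 22.88
position: [0.4404, -0.1364, 0.1758]
eef_rot: [0.683, 0.731, 0.0, 0.0]
ft_force: [0.7, 0.1, -1.8]
grip_width: 0.0223
grasp_force: 58.8
```

```bash
python3 - <<'E'
from h import *
p=arm.observe()["position"];a=np.radians(-86);c=p[:2]+.0755*np.array([np.cos(a),np.sin(a)]);print(p,c)
t=dish(*c,.199);s=optics.camera("scene")
cv2.imwrite("pics/f.png",np.hstack([cv2.resize(t["img"][200:380,350:530],(300,300)),s["img"][180:480,250:550]]))
E
```

```text
[ 0.44038139 -0.13638991  0.17580914] [ 0.445648   -0.21170599]
rim n 415 slope deg x,y [0.8 1. ] rim z 0.1964
ball top pts 239 [ 0.4519 -0.1772  0.5476]
```

View pics/f.png

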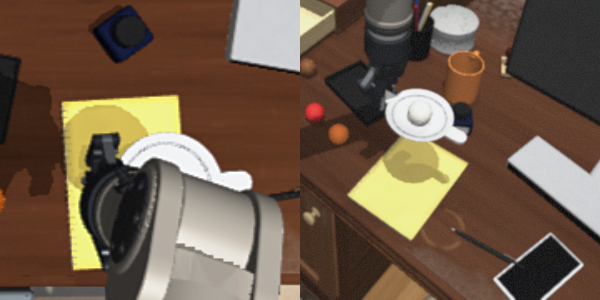

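The dish is held level over the notebook, free lug to the right (456,136 in the scene panel), with the ball in its middle at (420,113). I hand the job in.

```bash
python3 -c "
from h import *
print(workorder.finish_job())"
```

```text
the job is handed in; nothing more can be done
None
```

I handed the job in at about 23 s, with the arm holding the dish level by one lug over the middle of the notebook, about 17 cm up, the free lug to the right and the ball loose in its middle; the hand-in call returned no verdict.

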